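# Zero the wear tester's turns counter and hold a spread retaining ring at the axle groove

## Robot

A 6-joint arm with a two-finger parallel gripper is mounted at the origin on a cart in front of the work surface, level with it; the furniture and walls round the work are solid. World frame = base frame: x ahead of the robot, y to its left, z up, the work surface at z = 0. Lengths are in m, angles in rad, forces in N, time in s.
With the tool pointing down it reaches from about 0.225 to 0.875 m from the base axis. Payload 3.4 kg.
Tool frame: the origin (TCP) lies on the centre line of the jaws, within the pads' length; the fingertips stand 17 mm ahead of it and the grasp point (between the pads) lies 2 mm behind it (nose_length is the distance from the TCP to the fingertips, in m); z points along the fingers, y is the line along which they close (so a half turn about z gives the same grasp; the last joint's range is limited). The gripper opens to 85 mm and grips with 20 to 120 N. Pads are 22 mm wide; open, the fingers measure 114 mm over their backs; the gripper's body (76 mm by 85 mm) begins 54 mm behind the grasp point. The pads swing forward as they close: fully open they stand 13 mm farther back than shut.
Start: joints at [1.133, 0.276, 1.505, -0, 1.361, -0.121], TCP at [0.179, 0.546, 0.216] pointing down, gripper open.
Joint ranges: [-2.89, 2.89], [-0.75, 2.08], [0.22, 2.7], [-1.18, 4.32], [0.11, 2.71], [-2.7, 2.7]. Speed limits (rad/s): [2.57, 2.57, 3.14, 3.14, 3.14, 3.14].

## Interface

Orientations are given as a unit quaternion [w, x, y, z].
In Python, from rig import get_state, get_image, sign_off, find_in, place_of, nose_length gives the robot as it stands.
- The arm moves only by the tool apply_moves, never from a script. Its argument "deltas" is one flat list of numbers, 5 for each row, row after row: the finger opening in mm, from 0 to 85.4, then the shift along the tool's x, y, z in mm, then the turn about the tool's z in degrees. A call has 1 to 12 rows; each row is the pose to reach, as a shift and turn from the pose commanded when the call began, along the tool's axes at that moment; what a row does not reach only later rows make up. A row lasts 1/12 s, in which the tool goes at most 41.7 mm and 7.16 degrees, less where a joint would pass 70% of its speed; a pose out of reach is approached as far as the arm can. A call with a gripper value outside its range is refused whole. The fingers move at their own pace and stop on an object; "squeeze" is the grip in N (left out, the last holds). Time passes only in rows, so rows that repeat a pose let the fingers close. It gives the time, the measured TCP pose, the force, the opening and the grip force at its end, in the units of the state.
- get_state(): the state, without advancing time (a new reading comes with each control period).
- get_image(name): name is "side" or "top" or "wrist"; returns a dict with "frame" (400x640x3 uint8, red, green, blue), "K" (3x3 intrinsics, pixels), "position" and "orientation" of the camera in the world. Camera axes: x right, y down, z forward; pixel columns grow to the right and rows downward; lengths in m; the calibration is good to about 2 mm. A picture is of the moment at which its call begins. There is no depth.
- sign_off(): hands the job in; it is judged then, once.
Trained networks look in a picture, given as the dict that the camera call returned (one of the last four; its "shot" number tells which), for a name from the list of things; names that differ only in an ending like _2 or _b are one class to them, and where a whole thing is asked for, a point or a joint stands for the part that bears it (a point fixed in the world has none). Each returns a list of dicts, best first, with "score" (0 to 1); they miss things now and then, are a little off and sometimes report something else, mostly with a low value. They report only what shows in the picture. A call takes as long as a camera call.
- find_in(query, picture): "point" ([column, row] in pixels, amid what is visible of it).
- place_of(query, picture): "point" ([column, row] in pixels: a listed point, or the origin of a listed thing).
The state is a dict: "clock": time; "qpos": joint angles; "qd": joint speeds; "effort": joint torques, N m; "position": TCP position; "ee_rot": TCP orientation; "contact_force": force on the tool from outside, world axes, zero at the start; "moment": the same for the moment, N m; "width": finger opening in m; "gripper_force": force on a finger pad.
Only numpy, scipy, OpenCV 4.12 (cv2) and the standard library are available. Lean on these libraries where they do the work, as an engineer would, in place of code of your own. Each camera call takes 0.05 s, during which the arm holds its last target. There are 200 camera calls.

## Task

Set up the wear tester for its next run: first turn the bar knob of its turns counter anticlockwise, back to its zero stop. Then squeeze the handles of the ring pliers standing in the loading stand so that their jaws spread the retaining ring, lift pliers and ring out together, slide the spread ring down over the end of the upright axle stub and stop level with the dark groove. Finish still holding the pliers squeezed there for inspection: the ring spread and level round the groove, touching neither axle nor pulley, carried by the pliers alone; leave the other things where they are.

Things in the scene. Friction and masses are not known exactly. Their poses are not given: they have to be found in the camera images.
- turns_knob (a joint): angle of the turns counter's black bar knob, rad: 0 at the zero stop (anticlockwise end, seen from above), growing clockwise to 1.5; starts between 0.7 and 1.3; stiff enough (0.03 N m) to stay where it is left
- turns_knob_grip (a point): on the knob's vertical axis, 7 mm below the top of its bar, 83 mm above the table; frame turns with the knob, x along the bar, z up. The bar is 42 long, 14 wide, 32 high, on a disc of 44 diameter on a grey counter box, 76 square, at the back end of the tester; a white line on the bar points to the longest dial line at zero
- groove (a point): centre of the groove in the tester's upright steel axle stub, on its axis, 73 mm above the table; z up, x toward the knob, 120 mm away. The groove is dark, 10 mm high (68 to 78 mm above the table), 24 in diameter; the axle is 30 in diameter. 17 mm below this point is the top of a dark pulley of 50 diameter
- axle_top (a point): middle of the axle's flat top, 104 mm above the table and 31 mm above the groove's centre; its edge has a bevel of 4 to 5 mm
- ring_centre (a point): centre of the steel retaining ring, half-way up its 5 mm; at the start it lies flat on the stand, 24.5 mm above the table; lugs toward +x, z up. Band inner radius 21, outer 27; two inner teeth at +-65 deg from +x reach in to radius 13.3 when relaxed, too close to pass the axle; fully spread they clear it by about 4 mm
- ring_left (a joint): rad by which the ring's left (+y) arm is spread: 0 relaxed, about 0.18 with the pliers squeezed to their stop; springs back (about 4 N at the lug)
- ring_right (a joint): the same for the right (-y) arm; both arms move equally
- pliers_grip (a point): mid-point between the two black handle plates of the ring pliers, 113 mm above the table at the start, 95 above the jaw ends, 21 below the handles' tops; x points away from the ring, y from handle to handle, z up. Plates 18 wide (x), 44 high, 6 thick, 66 apart over their outsides relaxed, 39 squeezed to the stop: about 10 N will do, a 20 to 40 N grip does no harm
- pliers: the ring pliers, 116 high, 100 g, jaws down (origin at the middle of the jaw ends, 18 mm above the table at the start; axes as pliers_grip). Handles and jaws slide level and spring back; squeezing spreads the jaws. A head 43 wide, 14 thick (x) reaches from 45 to 67 above the jaw ends; its side ears (72 over all) rest on the stand's fork
- ring: the whole ring, 24 g (origin at its centre, underside; axes as ring_centre). From the start the jaws stand in pockets of its lugs, 36 mm from its centre along +x; once squeezed, the jaws' lips and shoulders carry the lugs with little play (the ring may droop by up to 0.1 rad), and the ring moves with the pliers
- tester: the fixed wear tester, grey base 210 x 90 x 12 (origin under the middle of the base, x from axle to knob; axle at x = -60 mm, knob at +60)
- stand: the fixed loading stand, 116 x 84, 73 high (origin at table height below the pliers' middle; ring 36 mm to its -x side; a post 76 wide at x = 24 to 36 mm carries the fork, on which the pliers' ears lie between 5 mm high stops: lift straight up by 20 mm or more to clear it)
- tape: bystander: roll of marking tape, 61 in diameter, 13 high, origin at its underside
- reagent_white: bystander: small white bottle, 42 in diameter, 68 high, origin at its underside
- small_bottle: bystander: clear screw-cap bottle, 56 in diameter, 99 high, origin at its underside
- petri: bystander: petri dish, 61 in diameter, 15 high, origin at its underside

How it is judged:
On the way, in this order (a step that is already met when the one before it is completed fails the run):
1. the turns knob is back at its zero stop (within 0.06 rad) while the ring still lies on its stand (value of joint turns_knob below 0.06 rad and distance of ring_centre from where it was at the start of the episode below 0.015 m), for 0.2 s.
2. the ring is spread by the squeezed pliers and lifted off the stand (value of joint ring_left above 0.13 rad and height (world z) of ring_centre above 0.05 m and contact force between the fingers and pliers above 2 N and contact force between ring and stand below 0.1 N), for 0.1 s.
3. the spread ring is round the end of the axle, coming from above (value of joint ring_left above 0.13 rad and horizontal distance between ring_centre and groove below 0.007 m and z of ring_centre in the frame of groove between 0.012 and 0.031 m), for 0.05 s.
At the end, for the whole second after the job is handed in: knob within 0.08 rad of zero; ring spread over 0.13 rad each arm, tilted under 0.15 rad, its centre within 4.5 mm of the axle axis and 4 mm of the groove mid-height, at rest, carried by the pliers squeezed in the fingers; ring and pliers press on the tester with under 0.5 N (value of joint turns_knob below 0.08 rad and value of joint each of ring_left, ring_right above 0.13 rad and horizontal distance between ring_centre and groove below 0.0045 m and z of ring_centre in the frame of groove between -0.004 and 0.004 m and angle between ring_centre's own z axis and vertical below 0.15 rad and contact force between the fingers and pliers above 2 N and contact force between pliers and ring above 1 N and contact force between each of ring, pliers and tester below 0.5 N and contact force between ring and the fingers below 0.1 N and linear speed of ring below 0.02 m/s); the arm keeps its last pose, push and grip.
It fails at once if the roll of marking tape is shoved more than 30 mm or knocked over (distance of tape from where it was at the start of the episode above 0.03 m or angle between tape's own z axis and vertical above 0.6 rad).
It fails at once if the small white bottle is shoved more than 30 mm or knocked over (distance of reagent_white from where it was at the start of the episode above 0.03 m or angle between reagent_white's own z axis and vertical above 0.6 rad).
It fails at once if the clear screw-cap bottle is shoved more than 30 mm or knocked over (distance of small_bottle from where it was at the start of the episode above 0.03 m or angle between small_bottle's own z axis and vertical above 0.6 rad).
It fails at once if the petri dish is shoved more than 30 mm or knocked over (distance of petri from where it was at the start of the episode above 0.03 m or angle between petri's own z axis and vertical above 0.6 rad).
It also fails if it takes over 54 s, if anything falls off the work surface, if the arm or the gripper's body presses on something with over 40 N, if the wrist force passes 120 N, or if a joint passes its speed limit or range.

## Working session

There is one attempt and no reset: what is moved stays moved. The work goes in short steps, Python scripts to look and compute and a tool call to move; the robot and the scene stay as the last step left them, time stands still between calls to the robot, and variables do not carry over. Pictures are saved under pics/ and viewed, at most 10 in all, crops included, and the job is handed in when it is done.

Besides the shell and the picture viewer there is one more tool, called as name(argument=value, ...) on one line, values as JSON. apply_moves: Moves the arm, as the interface text tells. Its arguments: {"type":"object","properties":{"deltas":{"type":"array"},"squeeze":{"type":"number"}},"required":["deltas"]}

```bash
mkdir -p pics; ls
cat > h.py <<'E'
import numpy as np, cv2
from scipy.spatial.transform import Rotation as R
from rig import *
def rot(q): return R.from_quat([q[1],q[2],q[3],q[0]]).as_matrix()
def ray(im,px):
    K=np.array(im["K"]); d=np.linalg.inv(K)@np.array([px[0],px[1],1.0])
    d=rot(im["orientation"])@d; return np.array(im["position"]),d/np.linalg.norm(d)
def onz(im,px,z):
    p,d=ray(im,px); return p+d*(z-p[2])/d[2]
def proj(im,X):
    c=rot(im["orientation"]).T@(np.array(X)-np.array(im["position"])); k=np.array(im["K"])@c; return k[:2]/k[2]
def tri(rs):
    A=np.zeros((3,3));b=np.zeros(3)
    for p,d in rs:
        M=np.eye(3)-np.outer(d,d);A+=M;b+=M@p
    return np.linalg.solve(A,b)
def save(im,n): cv2.imwrite("pics/"+n,im["frame"][:,:,::-1])
E
python3 - <<'E'
from h import *
np.set_printoptions(precision=4,suppress=True)
Z=dict(turns_knob_grip=.083,groove=.073,axle_top=.104,ring_centre=.0245,pliers_grip=.113,pliers=.018,ring=.022,tester=0,stand=0,tape=0,reagent_white=0,small_bottle=0,petri=0)
ims={n:get_image(n) for n in("top","side")}
for n,im in ims.items():
    save(im,n+"0.png"); print(n,im["position"])
    for q,z in Z.items():
        r=place_of(q,im)
        if r: print(q,round(r[0]["score"],2),np.array(r[0]["point"]),onz(im,r[0]["point"],z))
print(get_state()["ee_rot"],nose_length if not callable(nose_length) else nose_length())
E
```

```text
pics
top [ 0.3913 -0.1527  1.2104]
turns_knob_grip 0.69 [421.1 179.6] [ 0.5825 -0.3979  0.083 ]
groove 0.56 [416.5 231.7] [ 0.4521 -0.3885  0.073 ]
axle_top 0.6 [419.1 228.6] [ 0.4581 -0.3884  0.104 ]
ring_centre 0.42 [326.5 219.1] [ 0.4824 -0.1631  0.0245]
pliers_grip 0.51 [321.  199.8] [ 0.5222 -0.148   0.113 ]
pliers 0.54 [322.3 202.4] [ 0.5267 -0.1512  0.018 ]
ring 0.5 [326.2 219.7] [ 0.481  -0.1624  0.022 ]
tester 0.86 [411.9 207.1] [ 0.5215 -0.3912  0.    ]
stand 0.94 [321.1 202.9] [ 0.5274 -0.148   0.    ]
tape 0.65 [410.2 209.3] [ 0.5155 -0.3867  0.    ]
reagent_white 0.56 [327.1 218.9] [ 0.4848 -0.1649  0.    ]
small_bottle 0.71 [292.4 139.3] [ 0.6994 -0.0661  0.    ]
petri 0.95 [225.2 263.1] [0.362  0.1012 0.    ]
side [ 0.3604 -0.929   0.704 ]
turns_knob_grip 0.9 [386.7 278.1] [ 0.5833 -0.3819  0.083 ]
groove 0.76 [321.1 295.6] [ 0.4599 -0.3883  0.073 ]
axle_top 0.86 [317.7 286. ] [ 0.4536 -0.3924  0.104 ]
ring_centre 0.46 [311.  229.9] [ 0.4839 -0.1532  0.0245]
pliers_grip 0.86 [319.6 196.6] [ 0.5058 -0.1511  0.113 ]
pliers 0.82 [325.6 229.1] [ 0.5181 -0.1504  0.018 ]
ring 0.65 [311.4 229.1] [ 0.4857 -0.1479  0.022 ]
tester 0.84 [352.7 319.4] [ 0.518  -0.3957  0.    ]
stand 0.72 [324.9 233.4] [ 0.5175 -0.1445  0.    ]
tape 0.67 [252.  284.8] [ 0.339  -0.2673  0.    ]
reagent_white 0.68 [414.3 247.1] [ 0.7017 -0.2329  0.    ]
small_bottle 0.85 [386.9 200.8] [ 0.6953 -0.0574  0.    ]
petri 0.77 [250.9 182.8] [0.3665 0.099  0.    ]
[0.     0.1577 0.9875 0.0001] 0.017
```

View pics/top0.png

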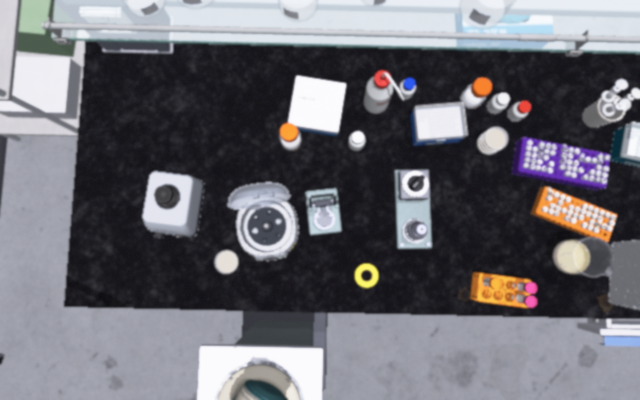

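View pics/side0.png

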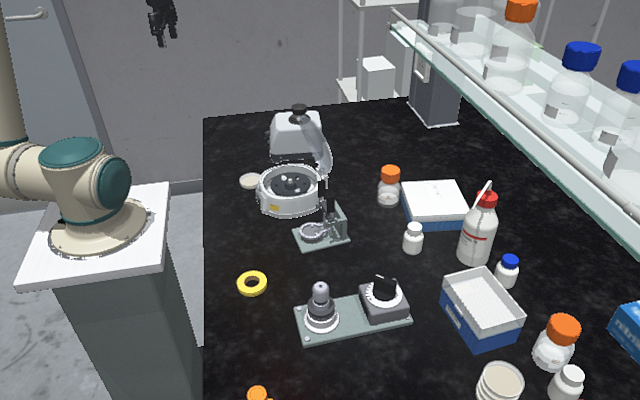

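The top view shows the tester at (412,208) with the knob at (415,183) and the axle at (416,230). The pliers and stand are at (322,205), next to the centrifuge lid at (262,195). The tape is the yellow roll at (366,275). I'll move above the tester to look from close by.

```bash
cat >> h.py <<'E'
def delta(target,yang,s=None):
    """tool-axes shift in mm and tool-z turn (deg) to put TCP at target with tool y at world angle yang (deg)"""
    s=s or get_state(); M=rot(s["ee_rot"]); d=M.T@(np.array(target)-np.array(s["position"]))*1e3
    a=np.degrees(np.arctan2(M[1,1],M[0,1])); t=-(yang-a)
    return np.round(d,1),round(t,1)
E
python3 - <<'E'
from h import *
print(delta([.179,.546,.38],72)); print(delta([.50,-.36,.38],0)); print(delta([.50,-.36,.38],72))
E
```

```text
(array([   0. ,   -0.4, -163.7]), np.float64(-0.2))
(array([-587.3, -761.3, -163.7]), np.float64(71.8))
(array([-587.3, -761.3, -163.7]), np.float64(-0.2))
```

apply_moves(deltas=[85,0,0,-40,0,85,0,0,-80,0,85,0,0,-120,0,85,0,0,-164,0,85,-25,-33,-164,7,85,-50,-66,-164,14,85,-75,-99,-164,21,85,-100,-132,-164,28,85,-125,-165,-164,35,85,-150,-198,-164,42,85,-175,-231,-164,49,85,-200,-264,-164,56])

```text
clock: 2.4
position: [0.2868, 0.2314, 0.3805]
ee_rot: [0.0, 0.605, 0.796, 0.001]
contact_force: [-0.0, -0.4, 0.7]
width: 0.0849
gripper_force: 0.0
```

Run:
```python
from h import *
s=get_state();print(s["position"],s["qpos"],s["contact_force"]);print(delta([.50,-.36,.38],0))
```

```text
[0.28681439 0.23140266 0.38054658] [ 4.89582628e-01 -1.01731877e-01  1.53758366e+00 -1.51640156e-04
  1.70444068e+00  2.17962425e-01] [-0.01677633 -0.41079467  0.69149696]
(array([-6.269e+02,  4.670e+01,  5.000e-01]), np.float64(15.6))
```

apply_moves(deltas=[85,-41,3,0,7,85,-82,6,0,14,85,-123,9,0,15.6,85,-164,12,0,15.6,85,-205,15,0,15.6,85,-246,18,0,15.6,85,-287,21,0,15.6,85,-328,24,0,15.6,85,-369,27,0,15.6,85,-410,30,0,15.6,85,-451,33,0,15.6,85,-492,37,0,15.6])

```text
clock: 3.4
position: [0.4569, -0.2321, 0.3804]
ee_rot: [0.0, 0.706, 0.708, 0.0]
contact_force: [0.2, -0.8, 0.2]
width: 0.0853
gripper_force: 0.0
```

apply_moves(deltas=[85,-39,0,0,0,85,-78,0,0,0,85,-117,0,0,0,85,-130,0,0,0,85,-130,0,0,0])

```text
clock: 3.82
position: [0.4571, -0.3636, 0.3786]
ee_rot: [-0.001, 0.707, 0.707, -0.0]
contact_force: [0.1, 0.2, 0.1]
width: 0.0848
gripper_force: 0.0
```

Run:
```python
from h import *
np.set_printoptions(precision=4,suppress=True)
im=get_image("wrist"); save(im,"w1.png"); s=get_state(); print(s["position"],s["ee_rot"],s["clock"],im["position"],rot(im["orientation"]))
for q,z in dict(turns_knob_grip=.083,groove=.073,axle_top=.104,pliers_grip=.113,ring_centre=.0245).items():
    for r in place_of(q,im)[:1]: print(q,r["score"],r["point"],onz(im,r["point"],z))
```

```text
[ 0.4572 -0.3611  0.3792] [-0.0011  0.7064  0.7078  0.0003] 3.8667 [ 0.4582 -0.2938  0.5364] [[ 1.      0.0004 -0.0003]
 [ 0.0003 -0.9612 -0.2758]
 [-0.0004  0.2758 -0.9612]]
groove 0.95 [321.0, 177.5] [ 0.4602 -0.395   0.073 ]
axle_top 0.91 [320.6, 179.2] [ 0.4595 -0.3906  0.104 ]
ring_centre 0.65 [336.5, 7.6] [ 0.482  -0.1587  0.0245]
```

View pics/w1.png

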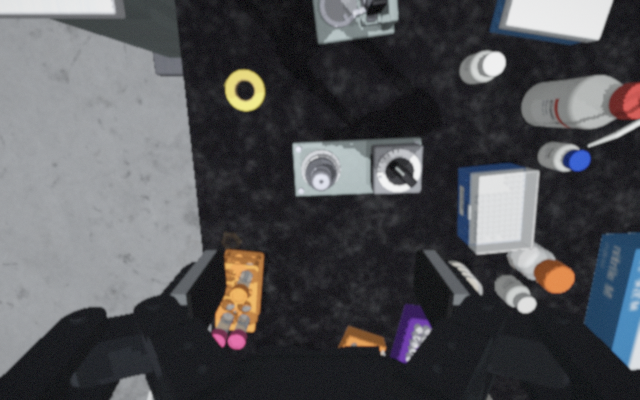

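The wrist view shows the axle at (321,178) and the knob at (402,174), with its bar pointing lower right, about −40° in the world. I'll go over the knob with the fingers across the bar.

apply_moves(deltas=[60,-4,18,25,-7,60,-8,36,51,-14,60,-12,54,76,-21,60,-16,72,102,-28,60,-20,90,128,-35,60,-24,108,154,-42,60,-26,123,179,-48,60,-26,123,179,-48,60,-26,123,179,-48])

```text
clock: 4.87
position: [0.5804, -0.3835, 0.1999]
ee_rot: [-0.002, 0.356, 0.934, 0.001]
contact_force: [-1.0, -0.7, 0.1]
width: 0.06
gripper_force: 0.0
```

Run:
```python
from h import *
np.set_printoptions(precision=4,suppress=True)
im=get_image("wrist"); save(im,"w2.png"); s=get_state(); print(s["position"],s["ee_rot"],s["clock"],s["qpos"],im["position"])
for q,z in dict(turns_knob_grip=.083,groove=.073,axle_top=.104).items():
    for r in place_of(q,im)[:1]: print(q,r["score"],r["point"],onz(im,r["point"],z))
```

```text
[ 0.5806 -0.3844  0.202 ] [-0.0002  0.3565  0.9343 -0.    ] 4.9167 [-0.6845  0.468   1.2396 -0.0002  1.4343 -1.5262] [ 0.5293 -0.3375  0.358 ]
turns_knob_grip 0.79 [313.9, 191.9] [ 0.5801 -0.3893  0.083 ]
groove 0.91 [213.8, 87.2] [ 0.458  -0.3931  0.073 ]
axle_top 0.74 [200.6, 88.7] [ 0.4598 -0.3952  0.104 ]
```

View pics/w2.png

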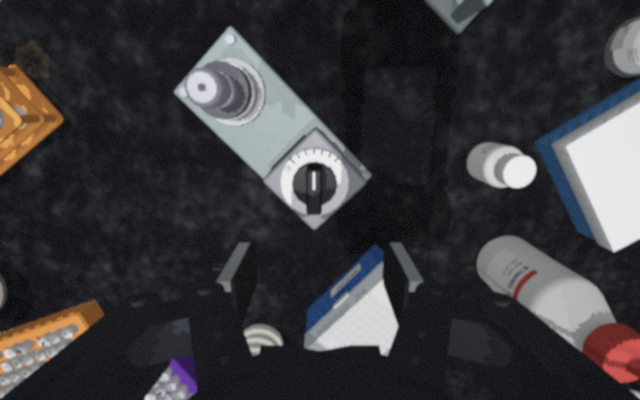

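Run:
```python
import cv2
a=cv2.imread("pics/w2.png")[120:245,245:385]
cv2.imwrite("pics/w2c.png",cv2.resize(a,None,fx=4.5,fy=4.5,interpolation=cv2.INTER_CUBIC))
```

```text
(no output)
```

View pics/w2c.png

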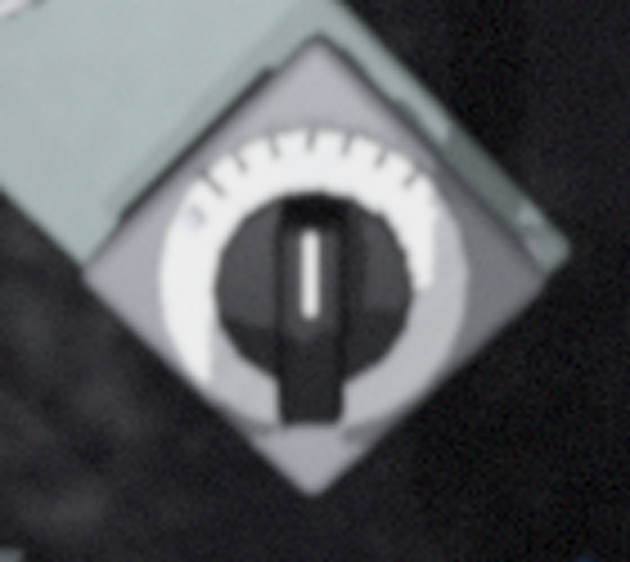

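The dial's longest line sits about 45° anticlockwise of the pointer, toward the axle. The bar is aligned with the tool, so I'll descend and grip it.

Run:
```python
from h import *
print(delta([.580,-.3892,.081],48.2))
```

```text
(array([ -1.3,  -3.1, 123.1]), np.float64(-0.0))
```

apply_moves(deltas=[40,-1,-3,30,0,40,-1,-3,60,0,40,-1,-3,90,0,40,-1,-3,112,0,40,-1,-3,121,0,12,-1,-3,121,0,5,-1,-3,121,0,5,-1,-3,121,0,5,-1,-3,121,0,5,-1,-3,121,0], squeeze=25)

```text
clock: 5.9
position: [0.5802, -0.389, 0.0822]
ee_rot: [0.002, 0.356, 0.934, -0.0]
contact_force: [-0.6, 0.1, -0.2]
width: 0.0047
gripper_force: 0.0
```

Run:
```python
from h import *
s=get_state();print({k:np.round(s[k],3) for k in("clock","position","contact_force","moment","width","gripper_force")})
```

```text
{'clock': np.float64(5.9), 'position': array([ 0.58 , -0.389,  0.082]), 'contact_force': array([-0.563,  0.122, -0.226]), 'moment': array([ 0.088,  0.   , -0.001]), 'width': np.float64(0.005), 'gripper_force': np.float64(0.0)}
```

Run:
```python
from h import *
im=get_image("wrist"); a=im["frame"][100:400,120:520,::-1]; 
t=get_image("side")["frame"][200:350,280:480,::-1]
cv2.imwrite("pics/c1.png",np.vstack([cv2.resize(a,(600,450))[:300],cv2.resize(t,(600,300))[:, :]]))
```

```text
(no output)
```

View pics/c1.png

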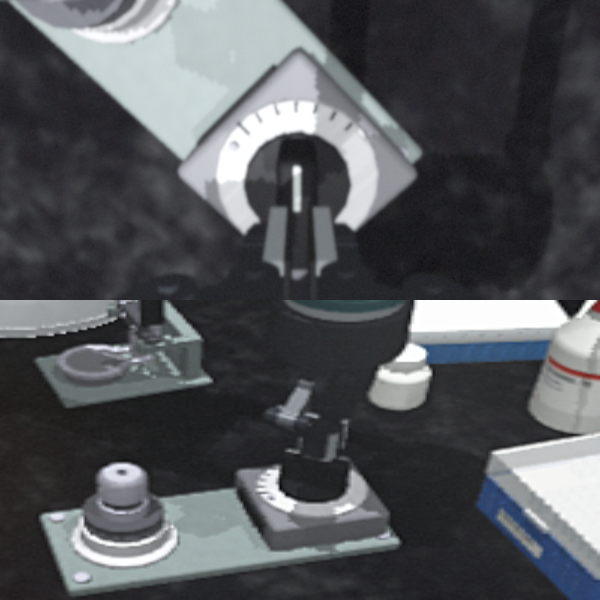

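Run:
```python
from h import *
np.set_printoptions(precision=4,suppress=True)
im=get_image("wrist"); s=get_state(); M=rot(s["ee_rot"]); p=np.array(s["position"])
print(p, im["position"], s["width"])
for o in ([0,0,0],[0,0,.017],[0,.007,.017],[.011,.007,.017],[0,.0,-.008],[.021,0,-.008],[-.021,0,-.008],[0,0.0425,.004]): print(o,proj(im,p+M@np.array(o)))
print(place_of("turns_knob_grip",im)[:2])
b=im["frame"][190:330,250:390,::-1]; cv2.imwrite("pics/c2.png",cv2.resize(b,None,fx=4.2,fy=4.2,interpolation=cv2.INTER_CUBIC))
```

```text
[ 0.5796 -0.3885  0.0811] [ 0.528  -0.3421  0.2391] 0.004974200159281087
[0, 0, 0] [318.669  240.3513]
[0, 0, 0.017] [318.714  228.6181]
[0, 0.007, 0.017] [330.6508 228.615 ]
[0.011, 0.007, 0.017] [330.8377 210.8026]
[0, 0.0, -0.008] [318.6447 246.684 ]
[0.021, 0, -0.008] [318.6179 207.5653]
[-0.021, 0, -0.008] [318.6697 283.1063]
[0, 0.0425, 0.004] [396.3083 237.3713]
[{'point': [318.4, 240.9], 'score': 0.64}]
```

View pics/c2.png

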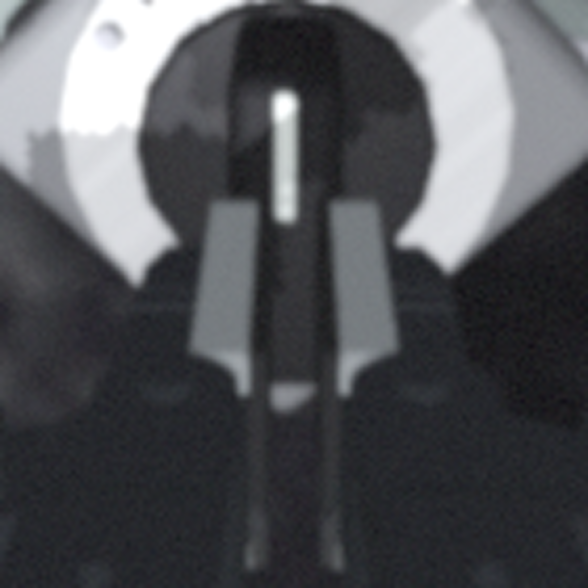

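The pads straddle the bar in the image, but the reading shows no grip. I'll test this by closing further.

apply_moves(deltas=[0,0,0,0,0,0,0,0,0,0,0,0,0,0,0,0,0,0,0,0], squeeze=30)

```text
clock: 6.43
position: [0.5793, -0.3883, 0.0802]
ee_rot: [-0.0, 0.356, 0.934, 0.0]
contact_force: [0.2, 0.5, -1.1]
width: 0.0001
gripper_force: 0.0
```

apply_moves(deltas=[40,0,0,0,0,40,0,0,0,0,40,0,0,0,0])

```text
clock: 6.73
position: [0.5794, -0.3883, 0.0802]
ee_rot: [-0.0, 0.356, 0.934, 0.0]
contact_force: [-0.2, 0.4, 0.5]
width: 0.0357
gripper_force: 0.0
```

Run:
```python
from h import *
im=get_image("side"); A=np.load("sideA.npy").astype(int); B=im["frame"].astype(int)
d=np.abs(A-B).max(2)[240:320,350:430]
s=get_state(); print(s["position"],s["width"])
for r in range(0,80): 
    c=np.where(d[r]>40)[0]
    if len(c): print(r+240,c.min()+350,c.max()+350,len(c))
p=np.array(s["position"]);M=rot(s["ee_rot"])
for y in(-.02,.02):
  for z in (-.02,0,.017): print(y,z,proj(im,p+M@np.array([0,y,z])))
a=np.hstack([A[240:310,350:430,::-1],B[240:310,350:430,::-1]]).astype(np.uint8)
cv2.imwrite("pics/c3.png",cv2.resize(a,None,fx=5,fy=5,interpolation=cv2.INTER_CUBIC))
```

```text
[ 0.57930766 -0.38832678  0.08024523] 0.039579727203919786
240 404 405 2
241 404 405 2
242 404 405 2
243 379 405 5
244 378 404 7
245 377 403 7
246 376 382 5
247 376 381 3
248 375 381 7
249 375 380 3
250 374 382 6
251 374 381 6
252 373 381 5
253 368 380 8
254 368 397 8
255 372 398 6
256 371 398 6
257 377 385 6
258 373 398 9
259 374 398 6
260 376 398 4
261 376 398 5
262 376 398 4
263 394 394 1
264 394 394 1
265 393 397 3
266 394 397 2
267 390 397 5
268 390 397 5
269 380 392 4
270 380 392 4
271 380 392 4
272 389 393 5
273 386 393 8
274 376 393 8
275 376 391 10
276 377 391 9
277 385 391 6
278 385 390 5
279 375 390 6
280 375 389 5
281 385 387 3
282 385 387 3
283 385 387 3
284 384 386 3
285 384 386 3
286 384 385 2
300 378 378 1
301 378 378 1
302 376 377 2
303 375 376 2
304 375 390 4
305 376 391 4
306 390 390 1
307 390 390 1
309 390 390 1
310 375 375 1
311 375 377 3
312 377 378 2
313 378 378 1
-0.02 -0.02 [381.69857772 281.64957417]
-0.02 0 [380.98765062 289.37081017]
-0.02 0.017 [380.39978429 295.75550801]
0.02 -0.02 [390.81321845 267.33364674]
0.02 0 [389.99383043 275.01364164]
0.02 0.017 [389.31567861 281.36985193]
```

View pics/c3.png

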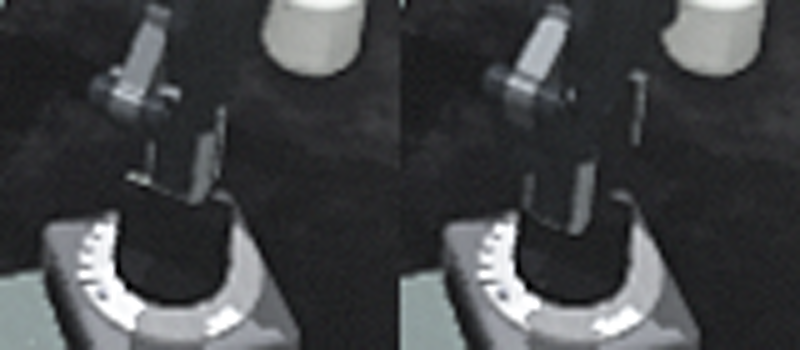

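The side view shows the fingertips ending above the bar top, so they sit higher than the stated TCP and nose length imply. The pads closed on nothing above the bar. I'll go lower with the fingers open, in small steps, and watch the force.

apply_moves(deltas=[40,0,0,3,0,40,0,0,6,0,40,0,0,9,0,40,0,0,12,0])

```text
clock: 7.12
position: [0.5792, -0.3882, 0.0677]
ee_rot: [-0.0, 0.356, 0.934, 0.0]
contact_force: [-0.5, -0.1, 0.6]
width: 0.0399
gripper_force: 0.0
```

apply_moves(deltas=[40,0,0,3,0,40,0,0,6,0,40,0,0,9,0,40,0,0,12,0])

```text
clock: 7.45
position: [0.5793, -0.3883, 0.0559]
ee_rot: [-0.0, 0.356, 0.934, 0.0]
contact_force: [0.2, -0.6, 0.9]
width: 0.04
gripper_force: 0.0
```

apply_moves(deltas=[10,0,0,4,0,5,0,0,4,0,5,0,0,4,0,5,0,0,4,0,5,0,0,4,0], squeeze=25)

```text
clock: 7.87
position: [0.5783, -0.3886, 0.0515]
ee_rot: [-0.001, 0.356, 0.934, -0.0]
contact_force: [-2.0, -2.3, -4.3]
width: 0.0135
gripper_force: 29.1
```

Gripped at 13.5 mm. Now I'll turn anticlockwise to the stop.

apply_moves(deltas=[5,0,0,0,-6,5,0,0,0,-12,5,0,0,0,-18,5,0,0,0,-24,5,0,0,0,-30,5,0,0,0,-36,5,0,0,0,-41,5,0,0,0,-44,5,0,0,0,-46,5,0,0,0,-47,5,0,0,0,-47])

```text
clock: 8.78
position: [0.5782, -0.3884, 0.0515]
ee_rot: [-0.001, -0.044, 0.999, 0.001]
contact_force: [-3.0, -3.5, -6.3]
width: 0.0134
gripper_force: 44.5
```

Run:
```python
from h import *
s=get_state();print({k:np.round(s[k],3) for k in("clock","position","contact_force","moment","width","gripper_force","qpos")}); M=rot(s["ee_rot"]); print(np.degrees(np.arctan2(M[1,1],M[0,1])))
```

```text
{'clock': np.float64(8.783), 'position': array([ 0.578, -0.388,  0.052]), 'contact_force': array([-3.032, -3.496, -6.287]), 'moment': array([-0.442,  0.61 , -1.237]), 'width': np.float64(0.013), 'gripper_force': np.float64(44.542), 'qpos': array([-0.691,  0.57 ,  1.446, -0.   ,  1.128, -2.351])}
95.09303851841585
```

The moment rose to 1.2 N m against the stop. I'll release, rise, and move over the pliers.

apply_moves(deltas=[40,0,0,0,0,40,0,0,0,0,40,0,0,-30,0,40,0,0,-70,0,60,0,0,-110,0,80,0,0,-150,0,80,0,0,-190,0,80,0,0,-210,0,80,0,0,-210,0])

```text
clock: 9.53
position: [0.5826, -0.3894, 0.2711]
ee_rot: [0.006, -0.047, 0.999, -0.005]
contact_force: [0.4, -1.7, 1.1]
width: 0.0799
gripper_force: 0.0
```

Run:
```python
from h import *
im=get_image("wrist"); np.save("w3.npy",im["frame"]); import pickle; pickle.dump(im,open("w3.pkl","wb"))
s=get_state(); print(s["position"],s["width"],s["clock"])
for q,z in dict(turns_knob_grip=.083,groove=.073,axle_top=.104).items():
    for r in place_of(q,im)[:1]: print(q,r["score"],r["point"],onz(im,r["point"],z))
print(delta([.505,-.155,.25],98))
```

```text
[ 0.58150436 -0.38869682  0.26744567] 0.08031517108451039 9.5833
turns_knob_grip 0.65 [321.6, 164.9] [ 0.57761537 -0.38984693  0.083     ]
groove 0.94 [327.9, 48.0] [ 0.45918754 -0.39478189  0.073     ]
axle_top 0.93 [329.1, 41.4] [ 0.45811661 -0.39425166  0.104     ]
(array([ 52.4, 238.2,  11.6]), np.float64(-2.7))
```

apply_moves(deltas=[80,8,36,2,-3,80,16,72,4,-3,80,24,108,6,-3,80,32,144,8,-3,80,40,180,10,-3,80,48,216,12,-3,80,52,238,12,-3,80,52,238,12,-3,80,52,238,12,-3])

```text
clock: 10.48
position: [0.5049, -0.1547, 0.2491]
ee_rot: [-0.001, -0.073, 0.997, 0.0]
contact_force: [1.2, -0.2, 0.0]
width: 0.08
gripper_force: 0.0
```

Run:
```python
from h import *
im=get_image("wrist"); import pickle; pickle.dump(im,open("w4.pkl","wb"))
s=get_state(); print(s["position"],s["width"],s["clock"],im["position"])
for q,z in dict(pliers_grip=.113,pliers=.018,ring_centre=.0245,stand=0).items():
    for r in place_of(q,im)[:1]: print(q,r["score"],r["point"],onz(im,r["point"],z))
w=pickle.load(open("w3.pkl","rb"))
a=cv2.resize(w["frame"][125:205,280:365,::-1],(425,400),interpolation=cv2.INTER_CUBIC)
b=cv2.resize(im["frame"][60:260,220:420,::-1],(600,600),interpolation=cv2.INTER_CUBIC)
c=np.zeros((600,200,3),np.uint8); c[:200,:]=cv2.resize(a,(200,200)); 
c[200:400,:]=cv2.resize(im["frame"][:,:,::-1],(200,200))
cv2.imwrite("pics/c4.png",np.hstack([c,b]))
```

```text
[ 0.50555656 -0.1558485   0.24925332] 0.08012698950308607 10.5333 [ 0.43659257 -0.16531845  0.40706225]
pliers_grip 0.79 [320.4, 196.8] [ 0.51865015 -0.15202661  0.113     ]
pliers 0.68 [361.3, 302.9] [ 0.68929375 -0.06855829  0.018     ]
ring_centre 0.69 [324.0, 152.0] [ 0.48766615 -0.15193266  0.0245    ]
stand 0.73 [320.0, 176.1] [ 0.52261768 -0.15153199  0.        ]
```

View pics/c4.png

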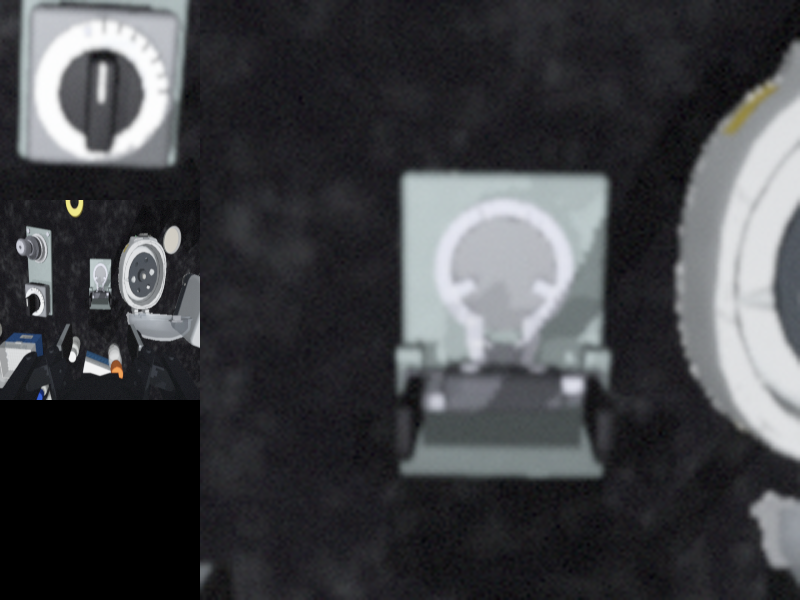

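The knob pointer (top-left inset) points straight at the axle, so it is at zero. The ring and pliers are aligned with the tool to within about 1°. The ring centre is near (322,148), the handles near (321,200), and the centrifuge edge lies to the right.

Run:
```python
from h import *
import pickle
np.set_printoptions(precision=4,suppress=True)
w=pickle.load(open("w4.pkl","rb")); t=get_image("top"); s=get_image("side")
print("K",w["K"])
print("ring",onz(w,(322,148.5),.0245),"grip",onz(w,(321.2,196.8),.113))
for z in(.1,.15,.2): print("lid",z,onz(w,(403,226),z),onz(w,(383,190),z),onz(t,(291,193),z))
print("lid tri",tri([ray(t,(290,193)),ray(s,(331,172))]))
# tops of plates outer edges at z=.134
for px in ((285.7,202),(357.3,202)): print(onz(w,px,.134))
c=[onz(w,p,0) for p in ((287,219.3),(355,218.3),(287.3,118.3),(356,117.7))]; print("stand corners",*c)
st=get_state()
print(delta([.519,-.151,.19],99,st),delta([.519,-.151,.072],99,st),np.round(st["qpos"],3))
```

```text
K [[319.7015   0.     319.5438]
 [  0.     319.7015 198.124 ]
 [  0.       0.       1.    ]]
ring [ 0.4839 -0.1549  0.0245] grip [ 0.5185 -0.1513  0.113 ]
lid 0.1 [ 0.5407 -0.0631  0.1   ] [ 0.5063 -0.091   0.1   ] [ 0.539  -0.0738  0.1   ]
lid 0.15 [ 0.5238 -0.0797  0.15  ] [ 0.4949 -0.1031  0.15  ] [ 0.5323 -0.0773  0.15  ]
lid 0.2 [ 0.5068 -0.0964  0.2   ] [ 0.4836 -0.1152  0.2   ] [ 0.5257 -0.0809  0.2   ]
lid tri [ 0.5422 -0.0735  0.1193]
[ 0.5221 -0.1829  0.134 ]
[ 0.5128 -0.1197  0.134 ]
stand corners [ 0.588  -0.1869  0.    ] [ 0.5732 -0.0963  0.    ] [ 0.4564 -0.2022  0.    ] [ 0.4433 -0.1183  0.    ]
(array([-13.7,   4.1,  59.8]), np.float64(-0.8)) (array([-13.8,   4. , 177.8]), np.float64(-0.8)) [-0.432  0.19   1.538 -0.     1.414 -2.146]
```

apply_moves(deltas=[76,-4,1,30,-0.8,76,-8,3,60,-0.8,76,-14,5,90,-0.8,76,-14,5,120,-0.8,76,-14,5,124,-0.8,76,-14,5,124,-0.8])

```text
clock: 11.33
position: [0.5176, -0.1489, 0.1245]
ee_rot: [-0.002, -0.079, 0.997, 0.001]
contact_force: [0.1, -0.4, 0.4]
width: 0.076
gripper_force: 0.0
```

Run:
```python
from h import *
import pickle
np.set_printoptions(precision=4,suppress=True)
im=get_image("wrist"); pickle.dump(im,open("w5.pkl","wb")); s=get_state(); print(s["position"],s["width"],s["contact_force"],s["clock"])
for q,z in dict(pliers_grip=.113,ring_centre=.0245).items():
    for r in place_of(q,im)[:1]: print(q,r["score"],r["point"],onz(im,r["point"],z))
p=np.array(s["position"]);M=rot(s["ee_rot"])
b=cv2.resize(im["frame"][70:350,180:460,::-1],(560,560),interpolation=cv2.INTER_CUBIC)
f=get_image("side"); 
print("side tcp px",proj(f,p)); np.save("f5.npy",f["frame"])
c=cv2.resize(f["frame"][150:250,280:360,::-1],(240,300),interpolation=cv2.INTER_CUBIC); c=np.vstack([c,np.zeros((260,240,3),np.uint8)])
cv2.imwrite("pics/c5.png",np.hstack([b,c]))
```

```text
[ 0.5191 -0.1496  0.1264] 0.0759553208348089 [0.4565 0.0946 1.3723] 11.3833
pliers_grip 0.87 [313.9, 235.2] [ 0.5195 -0.1523  0.113 ]
side tcp px [325.4274 190.3323]
```

View pics/c5.png

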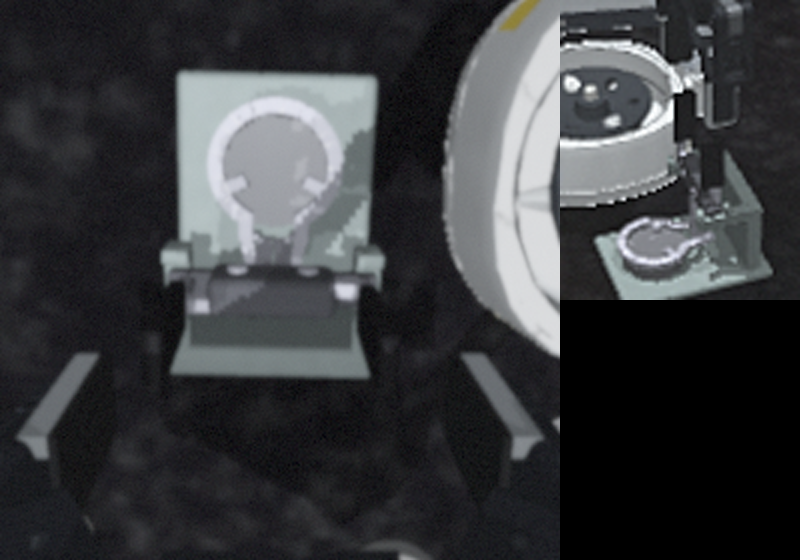

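The handles' midpoint is near col 314, which is 3 mm to the −y side of the fingers' centre line. The ring centre is near (317,149). I'll refine the direction, then shift and descend.

Run:
```python
from h import *
import pickle
np.set_printoptions(precision=4,suppress=True)
w=pickle.load(open("w5.pkl","rb"))
f=lambda x,y:(180+x/2,70+y/2)
c=[onz(w,f(*p),.012) for p in ((178,72),(378,77),(172,375),(370,377))]; print(*c)
for a,b in((0,1),(2,3)): d=c[b]-c[a]; print(np.degrees(np.arctan2(d[1],d[0])),np.linalg.norm(d))
print("ring",onz(w,f(275,160),.0245))
print(delta([.5192,-.1518,.072],98.3))
```

```text
[ 0.4552 -0.2005  0.012 ] [ 0.4443 -0.1198  0.012 ] [ 0.59   -0.1879  0.012 ] [ 0.5767 -0.0968  0.012 ]
97.64710812971792 0.08142931721101104
98.3098192424791 0.09200729339813125
ring [ 0.4826 -0.1563  0.0245]
(array([ 1.7, -1.5, 56.4]), np.float64(0.7))
```

apply_moves(deltas=[76,1,-2,15,0.7,76,1,-2,30,0.7,76,1,-2,42,0.7,76,1,-2,53,0.7,76,1,-2,53,0.7])

```text
clock: 11.95
position: [0.5179, -0.1512, 0.0731]
ee_rot: [-0.0, -0.073, 0.997, 0.0]
contact_force: [-0.7, 0.7, 0.8]
width: 0.0762
gripper_force: 0.0
```

Run:
```python
from h import *
np.set_printoptions(precision=4,suppress=True)
im=get_image("wrist"); s=get_state(); print(s["position"],s["width"],s["contact_force"],s["moment"],s["clock"])
for q,z in dict(pliers_grip=.113,ring_centre=.0245).items():
    for r in place_of(q,im)[:1]: print(q,r["score"],r["point"],onz(im,r["point"],z))
```

```text
[ 0.5185 -0.1514  0.074 ] 0.07588407826180814 [-0.8081 -0.4142 -0.0198] [ 0.0023 -0.0371  0.0259] 12.0
```

apply_moves(deltas=[60,0,0,0,0,50,0,0,0,0,40,0,0,0,0,30,0,0,0,0,30,0,0,0,0,30,0,0,0,0,30,0,0,0,0,30,0,0,0,0], squeeze=35)

```text
clock: 12.77
position: [0.52, -0.1516, 0.0764]
ee_rot: [0.002, -0.072, 0.997, -0.001]
contact_force: [-1.4, 1.3, 12.6]
width: 0.0355
gripper_force: 34.4
```

apply_moves(deltas=[30,0,0,-3,0,30,0,0,-8,0,30,0,0,-14,0,30,0,0,-20,0,30,0,0,-27,0,30,0,0,-34,0,30,0,0,-40,0,30,0,0,-40,0,30,0,0,-40,0])

```text
clock: 13.52
position: [0.5185, -0.1513, 0.1137]
ee_rot: [0.0, -0.073, 0.997, -0.0]
contact_force: [-0.0, 0.6, -1.4]
width: 0.0353
gripper_force: 35.6
```

Run:
```python
from h import *
import pickle
np.set_printoptions(precision=4,suppress=True)
im=get_image("wrist"); f=get_image("side"); s=get_state(); print(s["position"],s["width"],s["gripper_force"],s["contact_force"],s["moment"],s["clock"])
pickle.dump((im,f,s),open("l1.pkl","wb")); p=np.array(s["position"]);M=rot(s["ee_rot"])
for n,c in (("w",im),("s",f)):
  for q in ("pliers_grip","pliers","ring_centre","ring"):
    for r in place_of(q,c)[:1]: print(n,q,r["score"],r["point"])
r=p+M@np.array([.036,0,0])
for z in (.0245,.045,.055,.0645,.075): print(z,proj(im,[r[0],r[1],z]),proj(f,[r[0],r[1],z]))
```

```text
[ 0.518  -0.1511  0.113 ] 0.035435945561517836 35.597904324531555 [-0.4282 -0.0998 -1.4551] [ 0.0345 -0.0124 -0.0362] 13.6167
s pliers_grip 0.7 [322.3, 179.4]
s pliers 0.78 [322.1, 218.2]
s ring_centre 0.45 [312.1, 215.4]
s ring 0.77 [309.9, 216.3]
0.0245 [320.5218 150.048 ] [310.5794 230.8789]
0.045 [320.5957 153.9247] [310.2938 223.904 ]
0.055 [320.6366 156.0708] [310.1519 220.4393]
0.0645 [320.6789 158.2932] [310.0156 217.1091]
0.075 [320.7303 160.9879] [309.863  213.3835]
```

The pliers and ring came up: the load is about 1.4 N, the grip 35 N, and the ring is near z = 0.065 in the side view. I'll carry them over the dark bench, clear of everything, to measure the ring in the hand.

apply_moves(deltas=[30,0,0,-20,0,30,0,0,-45,0,30,0,0,-70,0,30,3,-12,-90,0,30,8,-32,-100,0,30,13,-52,-100,0,30,18,-75,-100,0,30,23,-98,-100,0,30,28,-120,-100,0,30,33,-136,-100,0,30,33,-136,-100,0,30,33,-136,-100,0])

```text
clock: 15.02
position: [0.5051, -0.291, 0.2129]
ee_rot: [-0.0, -0.072, 0.997, 0.001]
contact_force: [-0.0, 0.4, -0.9]
width: 0.0357
gripper_force: 35.6
```

```bash
cat > seg.py <<'E'
from h import *
import pickle
np.set_printoptions(precision=4,suppress=True)
def look(tag):
    im=get_image("wrist"); f=get_image("side"); s=get_state(); pickle.dump((im,f,s),open(tag+".pkl","wb"))
    print(np.round(s["position"],4),np.round(s["width"],4),np.round(s["gripper_force"],1),np.round(s["contact_force"],2),round(s["clock"],2)); return im,f,s
def toolxy(im,s,px,z):
    """pixel at height z -> tool-frame x,y (mm)"""
    M=rot(s["ee_rot"]); return (M.T@(onz(im,px,z)-np.array(s["position"])))[:2]*1e3
E
python3 - <<'E'
from seg import *
im,f,s=look("m1"); p=np.array(s["position"])
for n,c in(("w",im),("s",f)):
  for q in("ring_centre","pliers","pliers_grip","axle_top","groove"):
    for r in place_of(q,c)[:1]: print(n,q,r["score"],r["point"])
g=cv2.cvtColor(im["frame"],cv2.COLOR_RGB2GRAY)[100:270,250:390]
print("\n".join("".join(" .:-=+*#%@"[min(9,int(v)//26)] for v in r) for r in g[::3,::2]))
E
```

```text
[ 0.5052 -0.2897  0.2131] 0.0353 35.6 [-0.37  0.02 -0.87] 15.12
w pliers 0.68 [202.0, 116.5]
w axle_top 0.95 [201.8, 117.4]
w groove 0.71 [212.2, 115.5]
s ring_centre 0.66 [315.4, 226.9]
s pliers 0.85 [332.7, 223.7]
s pliers_grip 0.89 [328.1, 184.0]
s axle_top 0.9 [319.7, 283.5]
s groove 0.78 [322.9, 296.1]
#%%#*#######+:.......................................... .  . .. . ...
+#%%#*######+:....................................... ..  . .    .....
*+#%%*######=:............... ................  ....... .     . . ....
%+*%%#*#####=......... . ............. . ......... .. .. .. . ... ....
%*+%%#*####*=.........  ................  ...... . ...   ..  . . .  . 
#*+#%#*####*-.........  . . ..::===+==-:........ .  ...  .         ...
*+=#%#*####*-.............:=*#%%@@@@@@@%%#*=:... . .   ..    .  .  ...
*++#%#*####*-....... ..:+#%%@@@@@@@@@@@@@@@%#*=..... .   .... . ......
*=*%%#*####+-.......:+#%@@@@#%@@@@@@@@@@@@@@@@%##=:............  .. ..
+=*%%*#####+:.....:*%@@@@@@@#%#**+===++#%%@@@@@%@%#=.. .......... ....
=*#%#*#####+:....=#@@@@@%%%#=:......  ...:+#%%@%@@%%#-........... .  .
*#%#######
[... 2555 characters left out ...]
=====:      ::::::::::::::::::::::::::::.    ..:-=-=-:::-==:.
**+====-=====-.      .:::::::::::::::::::::::::::.    . .-=-=--::-=-..
**===--======:.      .:::::::::::::::::::::::::::.     ..:-=-=--::::..
**=...:=====-..  .   .:::::::::::::::::::::::::::.  .    :-==---......
+:....======: .      .::::::::::::::::--::::---::.     ...-====-:.....
.....-=====-...      .:::::::--:::-:::--:-:-:-:-:.       .:-==---.....
....:=====-: .       ............................         .---=---....
....-=====-..         ....   ... .     ...... ..          .:--==--:...
...:=====-:..      .  .....  .  .  . .    .                .-==-=--...
...--===--... .       .......     . . .. .....         .  ..:---==-:..
```

The ring shows clearly: it is spread symmetrically, with the back edge near row 117, the middle near col 320 and the teeth at rows 163–172. I'll work out its centre in the tool frame against the axle.

```bash
cat >> seg.py <<'E'
def edges(v,th=120):
    b=v>th; i=np.where(b[1:]!=b[:-1])[0]; return [round(k+(th-v[k])/(v[k+1]-v[k]),2) for k in i]
def ringtool(im,s,zr,c0=320,r0=120,inner=(145,160)):
    g=cv2.GaussianBlur(cv2.cvtColor(im["frame"],cv2.COLOR_RGB2GRAY).astype(np.float32),(3,3),0)
    eb=[]
    for c in(c0-4,c0,c0+4):
        e=edges(g[r0-14:r0+22,c]); eb.append([x+r0-14 for x in e])
    lat=[]
    for r in range(*inner,3):
        e=np.array(edges(g[r,c0-45:c0+45]))+c0-45; l=e[e<c0-15]; q=e[e>c0+15]
        if len(l) and len(q): lat.append([l.max(),q.min(),r])
    return eb,np.array(lat)
E
python3 - <<'E'
from seg import *
im,f,s=pickle.load(open("m1.pkl","rb")); zr=s["position"][2]-.053
eb,lat=ringtool(im,s,zr); print(eb); print(lat)
for z in (zr,zr+.005):
    print("back", [[toolxy(im,s,(320,e),z)[0] for e in x] for x in eb])
    print("lat",np.mean([(toolxy(im,s,(l,r),z)+toolxy(im,s,(q,r),z))/2 for l,q,r in lat],0))
print("axle",toolxy(im,s,(201.8,117.4),.104),toolxy(im,s,(212.2,115.5),.073))
print("tooth z-check", toolxy(im,s,(296,168),zr),toolxy(im,s,(344,168),zr))
E
```

```text
[[np.float64(114.91), np.float64(127.19)], [np.float64(114.86000000000001), np.float64(127.05000000000001)], [np.float64(114.99000000000001), np.float64(127.18)]]
[[286.91 352.92 145.  ]
 [285.39 354.56 148.  ]
 [284.22 355.64 151.  ]
 [283.47 356.44 154.  ]
 [282.96 357.   157.  ]]
back [[np.float64(64.15271845870626), np.float64(56.49008476204341)], [np.float64(64.18359490167913), np.float64(56.57834402865205)], [np.float64(64.10331075354908), np.float64(56.49638969113427)]]
lat [41.158  -1.3349]
back [[np.float64(64.28611933935748), np.float64(56.80535720480585)], [np.float64(64.31626293418212), np.float64(56.891521649800396)], [np.float64(64.23788431932046), np.float64(56.81151248726767)]]
lat [41.8372 -1.3394]
axle [ 60.8798 -96.8312] [ 61.4907 -98.3632]
tooth z-check [ 29.8681 -17.3445] [29.8038 14.7046]
```

apply_moves(deltas=[30,4,-15,0,0,30,8,-32,4,0,30,13,-50,10,0,30,18,-68,16,0,30,22,-84,22,0,30,24.5,-95.5,25,0,30,24.5,-95.5,25,0,30,24.5,-95.5,25,0,30,24.5,-95.5,25,0])

```text
clock: 16.37
position: [0.495, -0.3882, 0.1883]
ee_rot: [0.0, -0.073, 0.997, 0.001]
contact_force: [0.3, -0.3, -1.0]
width: 0.0352
gripper_force: 35.6
```

Run:
```python
from seg import *
im,f,s=look("m2"); p=np.array(s["position"])
for n,c in(("w",im),("s",f)):
  for q in("ring_centre","ring","axle_top","groove"):
    for r in place_of(q,c)[:1]: print(n,q,round(r["score"],2),r["point"], toolxy(im,s,r["point"],.104) if n=="w" else "")
g=cv2.cvtColor(im["frame"],cv2.COLOR_RGB2GRAY)[105:200,264:376]
print("\n".join("".join(" .:-=+*#%@"[min(9,int(v)//26)] for v in r) for r in g[::3,::2]))
g=cv2.cvtColor(f["frame"],cv2.COLOR_RGB2GRAY)[245:315,295:350]
print("\n".join(str(i+245)+" "+"".join(" .:-=+*#%@"[min(9,int(v)//26)] for v in r) for i,r in enumerate(g)))
```

```text
[ 0.4952 -0.3878  0.1887] 0.0352 35.6 [ 0.3  -0.32 -1.45] 16.47
w ring 0.55 [320.1, 151.1] [36.7743 -0.2413]
w axle_top 0.57 [318.5, 151.1] [36.7755 -1.4512]
w groove 0.76 [319.3, 150.0] [37.6047 -0.8454]
s ring_centre 0.56 [320.2, 272.6] 
s ring 0.63 [319.0, 273.3] 
s axle_top 0.62 [319.2, 284.4] 
s groove 0.65 [321.5, 298.9] 
:......=#%%%%%#%%%%%%%%%%%%%%%%###%%%%%%%%%%%%@@@%%#=...
.......=#%%%%%%%%%%%%%%%@@@@@@%%%%%#%%%%%%%%%@@@@%#*:...
.......+%%%%%%%%%%%%%@@@@@@@@@@@@@@%%%%%#%#%%%@@%##*:...
.......+%%%%%%%%%%@@@@@@@%@@@@@@%%@@@%%##%%########+....
......:*%%%%%%%%%@@@@@@@@@@@@@@@@@@%@@@%%##########=....
......:*%%%%%%%@@@@@@@@@@@@@@@@@@@@@@@@@%##########-....
......:*%%%%%%@@@@@@@@@@@@@@@@@@@@@@@@@@@@%#######*:....
......-#%%%%%@@@@@@@@@@@@@%%%%%@@@@@@@@@@@@%%#####*:....
......-#%%%@@@@@@@@@@%#+++*++++++*#%@@@@@@@@@%%###+:....
......=#%%@@@@@@@@%**+++++++++++++=-=*%@@@@@@@%%##=:....
.:....=#%@@@@@@@#+++++++****#****++----=#@@@@@@%%*-.....
.::...+%@@@@@@%*++==++**#%%@@%%%#**+----=#@@@@@@@#:.....
.::..:*@@@@@@@%*==-=+*#%@@@@@@@@@%#*+----+%%%@@@@%=.....
.....=%@@@@@@@%==-=+*#%@@@@@@
[... 4553 characters left out ...]
---==-:........:=+=-::::-=--------======
304 .........:--------===--::::::-++=--:::-===--=+=========
305  ..::---=+**+-----==+===--==+*++---::-==+===+#*****#*==
306 -=++*******+=------==-====++*+--=-::-=-=*#***********-=
307 ##%%%#*+++++=------==--==========-:-=--=#************==
308 *#%%@%#++++**:------============-:-=--:=#*************-
309 *+#%%#*++++#%.-------=-==============--=**************-
310 **+++=+*+++#@::--------=======-----==-:-+*************=
311 ***=++*++++#@::-----=----:-:::::-----:.=++************#
312 ******+++++#%:.:-===-----::::::::::::::=**#************
313 ******++++*%%+:::------==---=::::::::::=*#@************
314 +******++*%%%@:::.:---=======-::::::::-+*+#%***********
```

Run:
```python
from seg import *
im,f,s=pickle.load(open("m2.pkl","rb")); zr=s["position"][2]-.053
g=cv2.GaussianBlur(cv2.cvtColor(im["frame"],cv2.COLOR_RGB2GRAY).astype(np.float32),(3,3),0)
# hole in axle top: dark centroid
sub=255-g[143:160,312:330]; yy,xx=np.mgrid[143:160,312:330]; w=np.clip(sub-70,0,None)*((xx-320)**2+(yy-151.5)**2<36); h=(np.sum(w*xx)/w.sum(),np.sum(w*yy)/w.sum())
print("hole",h,toolxy(im,s,h,.104))
for r in (153,156,159,162): 
    e=edges(g[r,264:376],100); c=(e[0]+e[-1])/2+264; print(r,e[0]+264,e[-1]+264,c,toolxy(im,s,(c,r),zr))
A=[.459,-.394]
fw=np.array([0.3604,-.929])-A; fw/=np.linalg.norm(fw)
P=lambda rad,z:proj(f,[A[0]+fw[0]*rad,A[1]+fw[1]*rad,z])
print("groove edges rows exp",P(12,.078),P(15,.068),P(25,.056))
for z in(.125,.13,.135,.14,.145): print(z,"centre",P(0,z),"front low",P(27,z-.0025),"back top",P(-27,z+.0025))
```

```text
hole (np.float64(319.6619451802995), np.float64(151.7164405038655)) [36.3089 -0.5729]
153 271.15 368.23 319.69 [39.8371 -0.5902]
156 270.97 368.46 319.715 [37.857  -0.5751]
159 270.89 368.65999999999997 319.775 [35.8664 -0.5368]
162 270.85 368.71 319.78 [33.8654 -0.5348]
groove edges rows exp [ 308.8211 -192.3689] [ 309.0343 -183.9449] [ 309.3768 -170.4075]
0.125 centre [320.7174 277.7674] front low [ 309.4636 -166.9736] back top [ 310.2595 -135.522 ]
0.13 centre [320.6658 275.7258] front low [ 309.4672 -166.8305] back top [ 310.2562 -135.6507]
0.135 centre [320.6139 273.6682] front low [ 309.4708 -166.6874] back top [ 310.253  -135.7795]
0.14 centre [320.5616 271.5944] front low [ 309.4745 -166.5443] back top [ 310.2497 -135.9083]
0.145 centre [320.5088 269.5043] front low [ 309.4781 -166.4013] back top [ 310.2465 -136.0371]
```

The ring and axle are aligned laterally to about 0.1 mm, with the axle-top hole at (319.7,151.7). I'll lower the ring slowly over the axle end.

apply_moves(deltas=[30,0,0,6,0,30,0,0,12,0,30,0,0,18,0,30,0,0,23,0,30,0,0,28,0,30,0,0,32,0,30,0,0,36,0,30,0,0,39,0,30,0,0,42,0,30,0,0,44,0,30,0,0,44,0,30,0,0,44,0])

```text
clock: 17.87
position: [0.495, -0.3886, 0.1443]
ee_rot: [0.0, -0.073, 0.997, 0.0]
contact_force: [-0.3, -0.0, -1.0]
width: 0.0355
gripper_force: 35.6
```

```bash
cat > chk.py <<'E'
from seg import *
import sys
im,f,s=look(sys.argv[1]); zr=s["position"][2]-.052
g=cv2.GaussianBlur(cv2.cvtColor(im["frame"],cv2.COLOR_RGB2GRAY).astype(np.float32),(3,3),0)
r=place_of("axle_top",im)[:1]; print(r, [toolxy(im,s,q["point"],.104) for q in r])
for q in("ring_centre","groove"):
    for r in place_of(q,f)[:1]: print("side",q,r)
A=[.459,-.394]
fw=np.array([0.3604,-.929])-A; fw/=np.linalg.norm(fw)
P=lambda rad,z:np.round(proj(f,[A[0]+fw[0]*rad,A[1]+fw[1]*rad,z]),1)
print("exp rows: top back/front",P(-.0105,.104),P(.0105,.104),"groove",P(.012,.078),P(.015,.068),"pulley front",P(.025,.056))
for z in np.arange(zr-.006,zr+.0061,.003): print(round(z,4),"ctr",P(0,z),"front low",P(.027,z-.0025),"front top",P(.027,z+.0025),"back top",P(-.027,z+.0025))
g2=cv2.cvtColor(f["frame"],cv2.COLOR_RGB2GRAY)[262:325,298:350]
print("\n".join(str(i+262)+" "+"".join(" .:-=+*#%@"[min(9,int(v)//26)] for v in r) for i,r in enumerate(g2)))
g=cv2.cvtColor(im["frame"],cv2.COLOR_RGB2GRAY)[105:200,264:376]
print("\n".join("".join(" .:-=+*#%@"[min(9,int(v)//26)] for v in r) for r in g[::3,::2]))
E
python3 chk.py m3
```

```text
[ 0.4951 -0.3888  0.1445] 0.0354 35.6 [ 0.25 -0.2  -1.29] 17.97
[{'point': [318.3, 161.4], 'score': 0.82}] [array([36.161 , -1.0211])]
side ring_centre {'point': [322.4, 290.9], 'score': 0.61}
side groove {'point': [322.6, 295.7], 'score': 0.96}
exp rows: top back/front [320.8 281.7] [321.  290.8] groove [321.3 301.5] [321.4 306.6] pulley front [321.7 315.6]
0.0865 ctr [321.1 293. ] front low [321.4 306. ] front top [321.4 304.1] back top [320.8 280.6]
0.0895 ctr [321.1 291.8] front low [321.4 304.8] front top [321.4 302.9] back top [320.8 279.4]
0.0925 ctr [321.  290.6] front low [321.4 303.7] front top [321.3 301.7] back top [320.7 278.2]
0.0955 ctr [321.  289.5] front low [321.3 302.5] front top [321.3 300.6] back top [320.7 277.1]
0.0985 ctr [321.  288.3] front low [321.3 301.3] front top [321.3 299.4] back top [320.7 275.9]
262 ...................................--...:-==-.......
263 ....... ...........................:-...:-==-.......
264 ....................................:...:-==-.......
265 .........................::........::...:-==-.......
266 ..........................:
[... 4455 characters left out ...]
++***++#@@@@+...
.:-#%@@@@@%%%@@#==+#%@@@@@%#+*#%@@@@%#*+=#@@%%#%@@@%=...
..-#%@@@@@@@@@@%+=+*#@@@@@@@%%@@@@@@%*+=+%@@@@@@@@@%-...
..=#%@@@@@@@@%##++++*%@@@@@@@@@@@@@%*+++*%%%@@@@@@@#:...
..=#%%@@@@@%%%**+**++*#%@@@@@@@@@@%*+++#%#***#%@@@%=....
..=#%%@@@@@%#%#******++*#%%%%%%%#*+++#%%#****%@@@@#-....
..=%%%%@@@@@%#%%#***###*******+*+*#%%%%*****%@@@@%*:....
..+%%%%%@@@@@%#%%#**#%%%%%%###%%%%%%%%#**+*%@@@@%%+.....
..+%%%%%%@@@@@@##***%%%%%%%%%%%%%%%%%%#**#@@@@@@%#-.....
.:*%%%%%%%@@@@@@%***#%%%%%%%%%%%%%%%%%%*#@@@@@%%#+:.....
.:*%%%%%%%%%@@@%%#***#%%%%%%%%%%%%%%%#**#@@@@%#**=......
.:#%%%%%%%%@@@@%%#****%%%%%%%%%%%%%%%#***%@@@#**+=......
:-#%%%%%%%%@@@@##******#%%####****###****%@@@%**+-......
```

The ring is round the axle end with no contact. In the side view it sits at about z ≈ 0.0935, so the last 20 mm will bring it to the groove.

apply_moves(deltas=[30,0,0,4,0,30,0,0,8,0,30,0,0,12,0,30,0,0,15,0,30,0,0,18,0,30,0,0,20,0,30,0,0,20,0,30,0,0,20,0,30,0,0,20,0])

```text
clock: 18.87
position: [0.4951, -0.3887, 0.1244]
ee_rot: [0.0, -0.073, 0.997, -0.0]
contact_force: [-0.9, -0.2, -1.3]
width: 0.0359
gripper_force: 35.6
```

```bash
python3 chk.py m4 | cut -c1-200
```

```text
[ 0.4951 -0.3888  0.1245] 0.0355 35.6 [-0.26 -0.4  -1.25] 18.97
[{'point': [321.3, 169.1], 'score': 0.89}] [array([35.0038,  0.6176])]
side ring_centre {'point': [322.2, 295.9], 'score': 0.53}
side groove {'point': [323.4, 297.6], 'score': 0.91}
exp rows: top back/front [320.8 281.7] [321.  290.8] groove [321.3 301.5] [321.4 306.6] pulley front [321.7 315.6]
0.0665 ctr [321.3 300.5] front low [321.6 313.5] front top [321.6 311.7] back top [321.  288.1]
0.0695 ctr [321.3 299.4] front low [321.6 312.4] front top [321.5 310.6] back top [320.9 287. ]
0.0725 ctr [321.2 298.3] front low [321.6 311.3] front top [321.5 309.4] back top [320.9 285.9]
0.0755 ctr [321.2 297.2] front low [321.5 310.2] front top [321.5 308.3] back top [320.9 284.7]
0.0785 ctr [321.2 296. ] front low [321.5 309. ] front top [321.5 307.1] back top [320.9 283.6]
262 .................................::.:--:::--:.......
263 .................................:::-=-::-==-.:.....
264 .. ...............................:::::.:-==-.......
265 ......................................:.:-==- ......
266 ..........................:
[... 4455 characters left out ...]
++*+++*#@@@@%*:.
:+%%%@@@@%%%%@@#+*#@@@@@@@#+++*%@@@@@@#*+#@%%%#%@@@@#*:.
:+%%%@@@@@@@@@@%+*#@@@@@@@#++++#@@@@@@#**%@@@@@@@@@%#+..
:*%%%@@@@@@@%%#*+*#@@@@@@@%*++#%@@@@@%#*+#%%%@@@@@@%#=..
:*%%%%@@@@@%#*++=+*#@@@@@@@%#%@@@@@@@%*++++++*@@@@%#*-..
:*%%%%@@@@@%##*++++*%@@@@@@@%@@@@@@@%*++++***%@@@@%#*:..
:*%%%%%@@@@@%***++++*#%@@@@@%@@@@@@%*+++****%@@@@%##+:..
-#%%%%%%@@@@@%****++++*#%%@%%@@@%%#++****+*%@@@@%%##=...
-#%%%%%%%@@@@@@#****##*++*#####**+*#%%%**#@@@@@%%%%#=...
=#%%%%%%%%@@@@@@#***%%%%##*******#%%%%%##@@@@@%%%%#+:...
=#%%%%%%%%%%@@@%****#%%%%%%%%%%%%%%%%%**#@@@@%%%#*+=....
+%%%%%%%%%%@@@@%*****#%%%%%%%%%%%%%%%#***%@@@%#***+-....
+%%%%%%%%%%@@@@#+++**#%%%%%%%%###%%%%**++%@@@%****+-....
```

The ring is level at the groove at about z ≈ 0.0725 and centred to within about 1 mm. The wrist load is unchanged, so it touches nothing. I'll hand it in.

```bash
python3 -c "
from rig import sign_off
print(sign_off())"
```

```text
the job is handed in; nothing more can be done
None
```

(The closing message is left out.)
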